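# Set a ratchet board holder back one notch

## Robot

A 6-joint arm with a two-finger parallel gripper is mounted at the origin on the work surface. World frame = base frame: x ahead of the robot, y to its left, z up, the work surface at z = 0. Lengths are in m, angles in rad, forces in N, time in s.
With the tool pointing down it reaches from about 0.15 to 0.775 m from the base axis. Payload 6.1 kg.
Tool frame: the origin (TCP) lies between the finger pads; the fingertips stand bot.tips_ahead ahead of it and the grasp point (between the pads) is the TCP (bot.tips_ahead is the distance from the TCP to the fingertips, in m); x points along the fingers, y is the direction in which the jaws open and shut, and the axes are right-handed (so a half turn about x gives the same grasp; the last joint's range is limited). The gripper opens to 85 mm and grips with 20 to 120 N. Pads are 22 mm wide; open, the fingers measure 114 mm over their backs; the gripper's body (76 mm by 85 mm) begins 54 mm behind the grasp point. The pads swing forward as they close: fully open they stand 13 mm farther back than shut.
Start: joints at [-1.158, 0.126, -0.04, 1.405, 0, 1.571], TCP at [0.211, -0.481, 0.25] pointing down, gripper open.
Joint ranges: [-2.72, 2.72], [-0.95, 1.95], [-1.27, 1.35], [-1.78, 2.02], [-1.46, 1.47], [-3.14, 3.14]. Speed limits (rad/s): [2.39, 2.39, 3.01, 3.14, 3.14, 3.14].

## Interface

Orientations are given as a rotation vector (axis times angle).
In Python, from bench import status, optics, order, find_in, regions_of, bot gives the robot as it stands.
- The arm moves only by the shell command python3 -m jog 'ROWS' [FORCE]. ROWS is text: rows parted by semicolons, each of 7 numbers parted by spaces: the gripper's target within -1 to 1 (shut at 1, half-way at 0, fully open at -1), then the shift along the tool's x, y, z in mm, then the turn, a rotation vector about the tool's x, y, z in rad. In form: fingers tx ty tz ax ay az; .... A call has 1 to 5 rows; each row is the pose to reach, as a shift and turn from the pose measured when the call began, along the tool's axes at that moment; what a row does not reach only later rows make up. A row lasts 1/8 s, in which the tool goes at most 62.5 mm and 10.7 degrees, less where a joint would pass 70% of its speed; a pose out of reach is approached as far as the arm can. A call with a gripper value outside its range is refused whole. The fingers move at their own pace and stop on an object; FORCE is the grip in N (left out, the last holds). Time passes only in rows, so rows that repeat a pose let the fingers close. It gives the time, the measured TCP pose, the force and the opening at its end, in the units of the state.
- status.get_obs(): the state, without advancing time (a new reading comes with each control period).
- optics.read_camera(name): name is "side" or "top"; returns (picture, depth): 420x560x3 uint8, red, green, blue; 420x560 float32, m along the optical axis (not along the pixel's ray), 0 where there is no reading.
- optics.get_calibration(name): a dict with "camera_matrix" (3x3 intrinsics, pixels), "extrinsics" (4x4, takes a point from world to camera coordinates). Camera axes: x right, y down, z forward; pixel columns grow to the right and rows downward; lengths in m; the calibration is good to about 2 mm. A picture is of the moment at which its call begins. get_calibration takes no time and is no camera call.
- order.job_done(): hands the job in, once; it reports no verdict.
Trained networks look in the newest picture that a camera, given by its name, has taken for a name from the list of things; names that differ only in an ending like _2 or _b are one class to them, and where a whole thing is asked for, a point or a joint stands for the part that bears it (a point fixed in the world has none). Each returns a list of dicts, best first, with "score" (0 to 1); they miss things now and then, are a little off and sometimes report something else, mostly with a low value. They report only what shows in the picture. A call takes as long as a camera call.
- find_in(target, camera): "rect" ([left, top, right, bottom] as shares, 0 to 1, of the picture: columns of its width, rows of its height, round what is visible of it).
- regions_of(target, camera): "pixels" (420x560 bool, what is visible of it) and "rect" ([left, top, right, bottom] as shares, 0 to 1, of the picture: columns of its width, rows of its height, round what is visible of it).
The state is a dict: "t": time; "q": joint angles; "dq": joint speeds; "effort": joint torques, N m; "ee_pos": TCP position; "orientation": TCP orientation; "force": force on the tool from outside, world axes, zero at the start; "torque": the same for the moment, N m; "gripper_width": finger opening in m.
Only numpy, scipy, OpenCV 4.12 (cv2) and the standard library are available. Lean on these libraries where they do the work, as an engineer would, in place of code of your own. Each camera call takes 0.05 s, during which the arm holds its last target.

## Task

The circuit board in the ratchet holder is tipped one notch too far: with a fingertip flip the pawl up by its red ball until it stays lifted, push the toothed wheel back by one notch with a peg so that the board lies level, then flip the pawl down again so that it sits in the wheel and holds the board there. Do it by gentle pushes only: grasp and lift nothing, do not touch the board or its frame, and leave the tools, bins, spool and bottle as they stand.

Things in the scene. Friction and masses are not known exactly. Their poses are not given: they have to be found in the camera images.
- holder: Fixed board holder: two grey feet (130 x 44 mm), aluminium uprights 244 mm apart, an axle between them 105 mm above the table. Origin: on the table below the centre of the toothed wheel. z up; y along the axle, outwards from the wheel (its pegs point to +y, the board lies on the -y side); x level, square to the axle, pointing away from the robot.
- wheel (a joint): Angle (rad) of wheel and board. 0: a tooth against the pawl in the starting notch, board's far edge 28 degrees up. Grows as the wheel goes backward: its top moves to the holder's +x, the far edge comes down. 0.49: board level. 0.53: tooth against the pawl in the next notch. A pawl let down at 0.1 to 0.51 drops into that notch; later it lands on a tooth tip. Starts at -0.12 to 0. Stays where left (2 to 4 N at a peg).
- pawl (a joint): Pawl angle about its pin (rad). 0: nose fully in a notch; up to 0.1: nose low on a tooth's sloping back; about 0.2: nose on a tooth tip. Grows as the nose lifts and the ball moves to the holder's +x. Beyond about 0.75 it falls over by its weight onto a stop at 1.15 and stays; pushed back below about 0.45 it falls onto the wheel. Under 0.5 N at the ball moves it. Pawl down, the wheel turns forward only.
- pawl_ball (a point): Centre of the red ball, 18 mm across, on the pawl's finger lever, 60 mm from the pivot, in the wheel's plane. Pawl down: 46 mm to +x (holder) of the wheel's centre and 105 mm above it. Flipped up: 110 mm to +x, 92 mm above. It rises to 109 mm above on the way. It is the highest thing of the holder.
- pawl_pivot (a point): The pawl's pivot pin, 68 mm to +x (holder) of the wheel's centre and 49 mm above it, in the wheel's plane. The aluminium cheek carrying it lies 21 to 31 mm to -y of that plane and reaches 70 mm above the wheel's centre; the flipped-up pawl's nose reaches 89 mm above the wheel's centre.
- wheel_centre (a point): Centre of the dark steel toothed wheel (12 teeth, 130 mm across the tips, 111 mm across the roots, 12 mm thick, upright in the holder's x-z plane), on the axle, 105 mm above the table.
- top_peg (a point): Middle of the uppermost of the wheel's four yellow turning pegs (14 mm across, 47 mm from the axle, 90 degrees apart, standing out 6 to 42 mm to +y of the wheel's plane; this point at 24 mm). At wheel = 0 it is 18 mm to -x (holder) of the axle and 44 mm above it; at 0.49 it is 5 mm to +x and 47 mm above.
- board: The green board (160 x 102 mm) with soldered parts in its aluminium clamp frame, 40 to 255 mm from the wheel's plane on the -y side; it turns with the wheel. Origin on the axle at the wheel's centre. Not to be touched.
- spool: Bystander: solder spool, 48 mm across, 40 mm high, upright on the near side (-x) of the wheel. Origin at the middle of its underside.
- flux: Bystander: amber flux bottle, 38 mm across, 85 mm high, on the table outside the wheel (+y). Origin at the middle of its underside.
- tweezers: Bystander: steel tweezers, 130 mm long, 9 mm high, lying on the far side (+x) of the board. Origin at the middle of the underside.
- screwdriver: Bystander: green-handled screwdriver, 170 mm long, lying to the robot's right. Origin at the middle of the underside.
- bin_black: Bystander: clear open bin with black parts, 100 x 96 x 55 mm, to the robot's left. Origin at the middle of its underside.
- bin_silver: Bystander: the same bin with silver parts.
- bin_red: Bystander: the same bin with red parts.

How it is judged:
On the way, in this order (a step that is already met when the one before it is completed fails the run):
1. the pawl is flipped up and stays lifted, the wheel still in its starting notch (value of joint pawl above 1 rad and value of joint wheel below 0.08 rad), for 0.2 s.
2. the wheel is pushed back towards the next notch while the pawl is up (value of joint pawl above 1 rad and value of joint wheel above 0.12 rad), for 0.1 s.
At the end, for the whole second after the job is handed in: The wheel stands at rest one notch back (0.41 to 0.57 rad, so the board is level within about 4.5 degrees) and the pawl is down in that notch (within 0.13 rad of fully seated) (value of joint wheel between 0.41 and 0.57 rad and value of joint pawl between -0.06 and 0.13 rad and velocity of joint wheel between -0.05 and 0.05 rad/s and velocity of joint pawl between -0.1 and 0.1 rad/s); the robot touches nothing.
It fails at once if the robot touches the board or its frame (contact force between any of the arm, the fingers and board above 0.5 N).
It fails at once if the pawl is forced or squeezed (contact force between the fingers and pawl above 25 N).
It fails at once if the wheel is forced (contact force between the fingers and wheel above 25 N).
It fails at once if the spool, bottle or tweezers are moved or lifted (distance of any of spool, flux, tweezers from where it was at the start of the episode above 0.015 m).
It fails at once if the screwdriver or a bin is moved or lifted (distance of any of screwdriver, bin_black, bin_silver, bin_red from where it was at the start of the episode above 0.015 m).
It also fails if it takes over 58 s, if anything falls off the work surface, if the arm or the gripper's body presses on something with over 40 N, if the wrist force passes 120 N, or if a joint passes its speed limit or range.

## Working session

There is one attempt and no reset: what is moved stays moved. The work goes in short steps, Python scripts to look and compute and a shell command to move; the robot and the scene stay as the last step left them, time stands still between calls to the robot, and variables do not carry over. Pictures are saved under pics/ and viewed, and the job is handed in when it is done.

```bash
ls; mkdir -p pics; cat > h.py <<'E'
import numpy as np, cv2
from bench import status, optics, order, find_in, regions_of, bot
def snap(n,f):
    p,d=optics.read_camera(n); cv2.imwrite('pics/'+f,p[:,:,::-1]); np.save(f'pics/{n}_d.npy',d); return p,d
def world(n,mask,d):
    c=optics.get_calibration(n);K=np.array(c['camera_matrix']);E=np.array(c['extrinsics'])
    v,u=np.nonzero(mask&(d>0));z=d[v,u]
    P=np.stack([(u-K[0,2])*z/K[0,0],(v-K[1,2])*z/K[1,1],z,np.ones_like(z)])
    return (np.linalg.inv(E)@P)[:3].T
def proj(n,p):
    c=optics.get_calibration(n);K=np.array(c['camera_matrix']);E=np.array(c['extrinsics'])
    q=K@(E@np.append(p,1))[:3]; return q[:2]/q[2]
E
python3 - <<'E'
from h import *
print(status.get_obs(), bot.tips_ahead)
for n in('side','top'):
    snap(n,n+'0.png'); c=optics.get_calibration(n); E=np.array(c['extrinsics']); print(n,-E[:3,:3].T@E[:3,3],E[2,:3])
E
```

```text
pics
{'t': 0.0, 'q': array([-1.15797656e+00,  1.26391555e-01, -4.06234491e-02,  1.40536988e+00,
        6.32717458e-06,  1.57081930e+00]), 'dq': array([ 0.00079421, -0.00171509,  0.00158312,  0.00037058, -0.00093333,
       -0.00149659]), 'effort': array([-2.24136334e-04, -4.35914862e+01,  3.52922630e+01,  1.73739810e-02,
       -1.75990311e-05, -1.31176989e-07]), 'ee_pos': array([ 0.21047974, -0.48055643,  0.2495153 ]), 'orientation': array([ 1.9943347 ,  0.41922776, -1.9949856 ]), 'force': array([-1.46671465,  0.60080745,  0.47555146]), 'torque': array([ 0.0152366 , -0.02311153,  0.00118897]), 'gripper_width': 0.08553955598588611} 0.019
side [-0.0744     0.8012921  1.005413 ] [ 0.44289372 -0.62000211 -0.64764384]
top [0.34582712 0.00768085 1.64333353] [ 0.11201097 -0.00257684 -0.99370363]
```

View pics/side0.png

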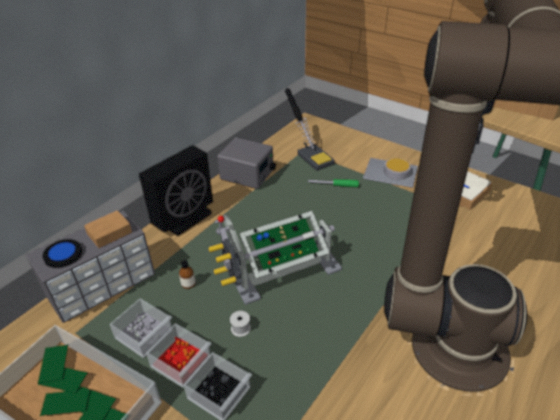

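View pics/top0.png

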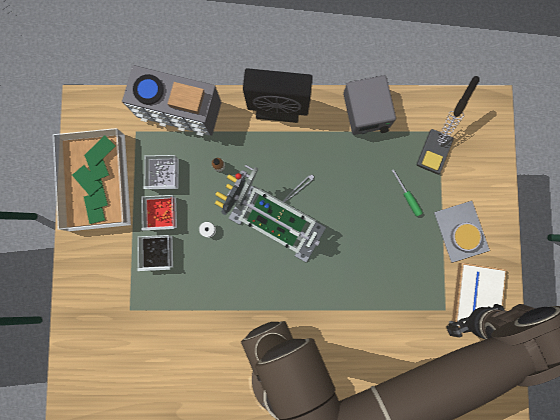

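```bash
python3 - <<'E'
from h import *
from scipy.spatial.transform import Rotation as R
print(R.from_rotvec(status.get_obs()['orientation']).as_matrix().round(3))
D={n:np.load(f'pics/{n}_d.npy') for n in('side','top')}
for t in ['pawl_ball','pawl','wheel','top_peg','spool','flux','board','wheel_centre','pawl_pivot','holder']:
  for n in D:
    for r in regions_of(t,n)[:2]:
        P=world(n,r['pixels'],D[n])
        v,u=np.nonzero(r['pixels'])
        if len(P):print(t,n,round(r['score'],2),len(P),(round(u.mean()),round(v.mean())),'med',np.median(P,0).round(3),'lo',np.percentile(P,3,0).round(3),'hi',np.percentile(P,97,0).round(3))
E
```

```text
[[-0.001  0.401 -0.916]
 [ 0.001 -0.916 -0.401]
 [-1.    -0.001 -0.   ]]
pawl_ball side 0.7 102 (222, 230) med [0.598 0.148 0.171] lo [0.586 0.137 0.149] hi [0.619 0.157 0.216]
pawl_ball top 0.56 101 (240, 177) med [0.6   0.138 0.172] lo [0.584 0.124 0.132] hi [0.624 0.153 0.221]
pawl side 0.62 80 (221, 227) med [0.598 0.148 0.176] lo [0.589 0.141 0.161] hi [0.611 0.154 0.217]
pawl top 0.46 89 (240, 178) med [0.598 0.139 0.173] lo [0.584 0.126 0.158] hi [0.621 0.151 0.221]
wheel side 0.78 4091 (273, 248) med [0.497 0.063 0.109] lo [ 0.416 -0.053  0.066] hi [0.594 0.2   0.152]
wheel top 0.82 2732 (269, 216) med [0.495 0.049 0.114] lo [ 0.416 -0.058  0.071] hi [0.574 0.189 0.157]
top_peg side 0.84 4463 (274, 247) med [0.498 0.059 0.107] lo [ 0.414 -0.069  0.   ] hi [0.604 0.199 0.152]
top_peg top 0.95 3041 (269, 215) med [0.497 0.05  0.113] lo [ 0.413 -0.064  0.012] hi [0.595 0.19  0.156]
spool side 0.77 404 (240, 323) med [0.458 0.263 0.036] lo [0.442 0.238 0.   ] hi [0.482 0.279 0.041]
spool top 0.53 198 (207, 229) med [0.462 0.252 0.04 ] lo [0.442 0.232 0.002] hi [0.482 0.274 0.046]
[... 558 characters left out ...]
.057] lo [0.652 0.203 0.017] hi [0.682 0.235 0.087]
wheel_centre side 0.8 3935 (273, 248) med [0.497 0.061 0.109] lo [ 0.417 -0.051  0.067] hi [0.593 0.199 0.152]
wheel_centre top 0.85 3072 (269, 216) med [0.495 0.049 0.113] lo [ 0.412 -0.064  0.008] hi [0.594 0.19  0.156]
wheel_centre top 0.73 124 (241, 176) med [0.604 0.137 0.165] lo [ 0.585  0.122 -0.   ] hi [0.658 0.152 0.22 ]
holder side 0.91 6636 (272, 251) med [0.504 0.068 0.1  ] lo [ 0.399 -0.076 -0.002] hi [0.633 0.195 0.164]
holder side 0.56 4057 (274, 248) med [0.496 0.06  0.109] lo [ 0.415 -0.054  0.071] hi [0.592 0.199 0.152]
holder top 0.66 3979 (270, 215) med [0.499 0.055 0.113] lo [ 0.394 -0.089  0.008] hi [0.608 0.184 0.168]
```

The holder sits in mid-table, with the wheel at about (235,195) in the top view. The red ball is at (241,177) in the top view and (221,219) in the side view. The yellow pegs point to image left. Next I'll locate these by colour.

```bash
python3 - <<'E'
from h import *
for n in('side','top'):
    p,d=snap(n,n+'1.png'); hsv=cv2.cvtColor(p,cv2.COLOR_RGB2HSV)
    b={'side':(195,200,260,300),'top':(205,165,262,225)}[n]
    box=np.zeros(d.shape,bool); box[b[1]:b[3],b[0]:b[2]]=1
    cv2.imwrite(f'pics/{n}_z.png',cv2.resize(p[b[1]:b[3],b[0]:b[2],::-1],None,fx=6 if n=='side' else 8,fy=6 if n=='side' else 8,interpolation=cv2.INTER_CUBIC)[:600])
    red=box&((hsv[...,0]<8)|(hsv[...,0]>172))&(hsv[...,1]>150)&(hsv[...,2]>80)
    yel=box&(hsv[...,0]>15)&(hsv[...,0]<32)&(hsv[...,1]>130)&(hsv[...,2]>100)
    for nm,m in(('red',red),('yel',yel)):
        k,l,s,c=cv2.connectedComponentsWithStats(m.astype(np.uint8))
        for i in range(1,k):
            if s[i,4]<6: continue
            P=world(n,l==i,d); print(n,nm,s[i],c[i].round(1),'med',np.median(P,0).round(4),'lo',P.min(0).round(3),'hi',P.max(0).round(3))
E
```

```text
side red [218 216   6   6  27] [220.4 218.3] med [0.6    0.1461 0.2138] lo [0.595 0.141 0.207] hi [0.609 0.154 0.219]
side yel [209 244  15   8  78] [215.6 247.2] med [0.6076 0.1672 0.1281] lo [ 0.592  0.061 -0.006] hi [0.729 0.185 0.135]
side yel [216 253  15   9  84] [223.2 257. ] med [0.5526 0.1984 0.1498] lo [ 0.54   0.088 -0.002] hi [0.68  0.216 0.157]
side yel [214 267  13   7  66] [219.7 270. ] med [0.5907 0.1802 0.0656] lo [ 0.561  0.125 -0.004] hi [0.65  0.199 0.092]
side yel [221 276  15  10  89] [228.3 280.4] med [0.5343 0.2082 0.0863] lo [ 0.522  0.148 -0.002] hi [0.608 0.227 0.092]
top red [236 173   5   6  25] [238.  175.6] med [0.5994 0.1402 0.2176] lo [0.593 0.134 0.004] hi [0.647 0.163 0.224]
top yel [227 175   9   7  37] [231.5 177.9] med [0.6084 0.1661 0.1315] lo [0.599 0.157 0.121] hi [0.618 0.181 0.141]
top yel [226 184   7   5  24] [228.8 186.2] med [0.5935 0.1817 0.07  ] lo [ 0.587  0.173 -0.   ] hi [0.602 0.199 0.077]
top yel [216 192  11   8  48] [220.9 195.5] med [0.5516 0.1957 0.1525] lo [0.541 0.18  0.145] hi [0.564 0.211 0.161]
top yel [215 201   9   7  35] [219.1 203.8] med [0.5354 0.209  0.0896] lo [0.526 0.197 0.002] hi [0.545 0.22  0.097]
```

View pics/side_z.png

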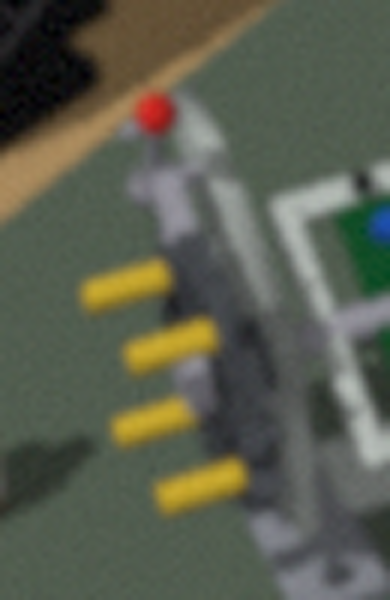

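View pics/top_z.png

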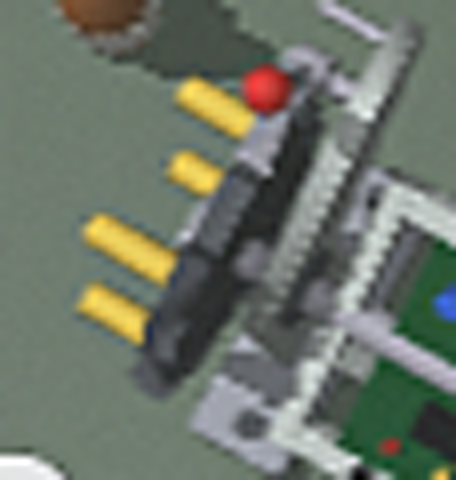

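```bash
cat > fit.py <<'E'
from h import *
from scipy.optimize import least_squares
def H(p,l):
    x,y,yaw=p[:3];c,s=np.cos(yaw),np.sin(yaw)
    return np.array([x+c*l[0]-s*l[1],y+s*l[0]+c*l[1],l[2]])
def peg(p,k,yl=24):
    w=p[3]; a=np.arctan2(44,-18)-w-k*np.pi/2
    return H(p,[.047*np.cos(a),yl/1000,.105+.047*np.sin(a)])
def ball(p):
    a=np.arctan2(105-49,46-68)-p[4]
    return H(p,[.068+.060*np.cos(a),0,.154+.060*np.sin(a)])
obs={'side':{'b':(220.4,218.3),1:(215.6,247.2),0:(223.2,257),2:(219.7,270),3:(228.3,280.4)},'top':{'b':(238,175.6),1:(231.5,177.9),0:(220.9,195.5)}}
def res(q):
    p=q[:5]; r=[]
    for n,o in obs.items():
        off=q[5:7] if n=='side' else q[7:9]
        for k,uv in o.items():
            P=ball(p) if k=='b' else peg(p,k)
            r+=list((proj(n,P)+off-uv)/(0.5 if k in('b',0) else 1))
    return np.array(r+list(q[5:]/1.0)+[(q[4]-.05)/.05,(q[3]+.06)/.1])
if __name__=='__main__':
    s=least_squares(res,[.57,.17,-.5,0,0,0,0,0,0]); print(s.x.round(4)); print(res(s.x).round(2)); p=s.x[:5]; np.save('fit.npy',p)
    print('ball',ball(p),'peg',peg(p,0),'wheelc',H(p,[0,0,.105]), 'sig',np.sqrt(np.diag(np.linalg.inv(s.jac.T@s.jac)))[:5])
E
python3 fit.py
```

```text
[ 0.5607  0.1656 -0.508  -0.073   0.0317 -0.3567  0.124   0.208   0.2384]
[ 0.07 -0.36 -0.18  0.07 -0.21  0.33  0.84 -0.22 -0.01  0.11 -0.76 -0.22
  0.83  0.38  0.24 -0.09 -0.36  0.12  0.21  0.24 -0.37 -0.13]
ball [0.60248752 0.14232105 0.21051261] peg [0.55408133 0.1967379  0.14708719] wheelc [0.56068621 0.16559237 0.105     ] sig [0.0023558  0.00223703 0.01704468 0.02531391 0.02311988]
```

```bash
cat > go.py <<'E'
import sys
from fit import *
from scipy.spatial.transform import Rotation as R
p=np.load('fit.npy'); o=status.get_obs()
x,y,z=map(float,sys.argv[1:4])  # holder coords mm of fingertip centre
M=R.from_rotvec(o['orientation']).as_matrix(); e=np.array(o['ee_pos'])
T=H(p,[x/1000,y/1000,z/1000+bot.tips_ahead])
yaw=p[2]; hx=np.array([np.cos(yaw),np.sin(yaw),0]); hy=np.array([-hx[1],hx[0],0])
W=np.stack([[0,0,-1.],hy,hx],1)
hc=e-H(p,[0,0,0]); 
print('t',o['t'],'tip in holder mm',1e3*np.array([hc@hx,hc@hy,e[2]-bot.tips_ahead]).round(4),'w',round(o['gripper_width'],4),'F',np.round(o['force'],1))
print('shift',(M.T@(T-e)*1e3).round(1),'turn',R.from_matrix(M.T@W).as_rotvec().round(3))
E
python3 go.py 14 0 280; python3 go.py 14 0 203
```

```text
t 1.2 tip in holder mm [   8.6 -735.1  231.3] w 0.0854 F [-0.6 -0.3  0.1]
shift [ -48.7 -440.6 -588.5] turn [-2.221 -0.     0.   ]
t 1.2 tip in holder mm [   8.6 -735.1  231.3] w 0.0854 F [-0.6 -0.3  0.1]
shift [  28.3 -440.6 -588.5] turn [-2.221 -0.     0.   ]
```

```bash
python3 -m jog '1 -49 0 0 0 0 0; 1 -49 -220 -295 -1.1 0 0; 1 -49 -440 -588 -2.22 0 0; 1 -49 -440 -588 -2.22 0 0; 1 -49 -440 -588 -2.22 0 0' 20; python3 go.py 14 0 280
```

```text
t: 1.82
ee_pos: [0.3345, -0.2618, 0.2995]
orientation: [1.499, 0.99, -1.499]
force: [0.6, 0.0, 0.4]
gripper_width: 0.0
t 1.825 tip in holder mm [  10.2 -483.4  280.5] w 0.0 F [0.6 0.  0.4]
shift [ 4.000e-01  5.460e+01 -4.804e+02] turn [-1.465e+00  1.000e-03 -1.000e-03]
```

```bash
python3 -m jog '1 0 55 -480 -1.465 0 0; 1 0 55 -480 -1.465 0 0; 1 0 55 -480 -1.465 0 0; 1 0 55 -480 -1.465 0 0; 1 0 55 -480 -1.465 0 0'; python3 go.py 14 0 280
```

```text
t: 2.45
ee_pos: [0.4888, 0.0105, 0.2997]
orientation: [0.806, 1.415, -0.806]
force: [1.2, -0.4, -0.6]
gripper_width: -0.0003
t 2.45 tip in holder mm [  12.7 -170.5  280.7] w -0.0003 F [ 1.2 -0.4 -0.6]
shift [  0.7 148.  -84.6] turn [-0.527  0.001 -0.   ]
```

```bash
python3 -m jog '1 0 148 -85 -0.527 0 0; 1 0 148 -85 -0.527 0 0; 1 0 148 -85 -0.527 0 0; 1 0 148 -85 -0.527 0 0'; python3 go.py 14 0 203
python3 - <<'E'
from h import *
p,d=snap('side','side2.png')
cv2.imwrite('pics/side2z.png',cv2.resize(p[130:310,150:330,::-1],None,fx=3.3,fy=3.3,interpolation=cv2.INTER_CUBIC))
E
```

```text
t: 2.95
ee_pos: [0.5736, 0.1619, 0.298]
orientation: [0.394, 1.535, -0.396]
force: [1.1, -0.6, -0.1]
gripper_width: -0.0001
t 2.95 tip in holder mm [ 13.1   3.1 279. ] w -0.0001 F [ 1.1 -0.6 -0.1]
shift [76.  -3.   0.9] turn [ 0.004 -0.     0.001]
```

View pics/side2z.png

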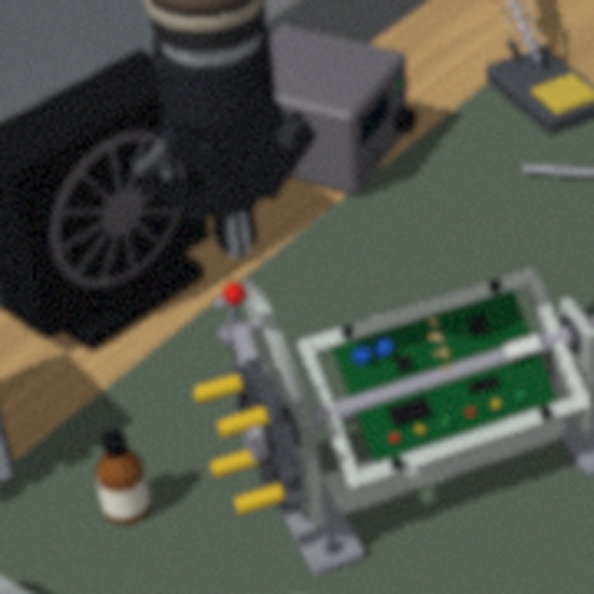

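The shut fingertip is at about (222,206) in the side picture, above the ball at (221,219). I'll check whether it projects to where it should.

```bash
python3 - <<'E'
from h import *
o=status.get_obs(); e=o['ee_pos']
for dz in(0,.019,.032): print(dz,proj('side',e-[0,0,dz]))
d=np.load('pics/side_d.npy')
m=np.zeros(d.shape,bool); m[194:206,217:228]=1
P=world('side',m,d); P=P[np.linalg.norm(P[:,:2]-e[:2],axis=1)<.04]; print(len(P),P.min(0),P.max(0),np.median(P,0),np.percentile(P[:,2],[2,5,10]))
E
```

```text
0 [221.73280843 197.90174943]
0.019 [222.49094444 204.31361939]
0.032 [223.00042201 208.62248202]
121 [0.55824696 0.15541891 0.2825102 ] [0.57582173 0.18142616 0.32451894] [0.56454554 0.16939555 0.30251751] [0.28601695 0.28699454 0.28928672]
```

```bash
python3 -m jog '1 40 -3 1 0 0 0; 1 76 -3 1 0 0 0; 1 76 -3 1 0 0 0'; python3 go.py 30 0 203;python3 -m jog '1 0 0 12 0 0 0; 1 0 0 24 0 0 0; 1 0 0 36 0 0 0; 1 0 0 46 0 0 0; 1 0 0 54 0 0 0'; python3 go.py 78 0 203
```

```text
t: 3.38
ee_pos: [0.5702, 0.1553, 0.2205]
orientation: [0.396, 1.538, -0.402]
force: [-0.2, -0.3, -0.1]
gripper_width: 0.0001
t 3.375 tip in holder mm [ 13.3  -4.3 201.5] w 0.0001 F [-0.2 -0.3 -0.1]
shift [-1.6  4.3 16.7] turn [-0.001 -0.003  0.005]
t: 4.0
ee_pos: [0.6182, 0.1286, 0.2202]
orientation: [0.396, 1.538, -0.403]
force: [-0.4, 0.3, 0.5]
gripper_width: 0.0005
t 4.0 tip in holder mm [ 68.2  -4.3 201.2] w 0.0005 F [-0.4  0.3  0.5]
shift [-1.8  4.3  9.8] turn [-0.001 -0.003  0.005]
```

```bash
python3 -m jog '1 -1 3 6 0 0 0; 1 -2 4 12 0 0 0; 1 -2 4 14 0 0 0; 1 -2 4 14 0 0 0'; python3 go.py 14 0 260
python3 - <<'E'
from h import *
p,d=snap('side','side3.png')
cv2.imwrite('pics/side3z.png',cv2.resize(p[180:300,170:290,::-1],None,fx=4.5,fy=4.5,interpolation=cv2.INTER_CUBIC))
E
```

```text
t: 4.5
ee_pos: [0.6324, 0.1253, 0.2221]
orientation: [0.396, 1.538, -0.403]
force: [0.0, -0.0, -0.1]
gripper_width: -0.0003
t 4.5 tip in holder mm [ 82.2  -0.3 203.1] w -0.0003 F [ 0.  -0.  -0.1]
shift [-56.6  -0.1 -68.4] turn [-0.001 -0.003  0.005]
```

View pics/side3z.png

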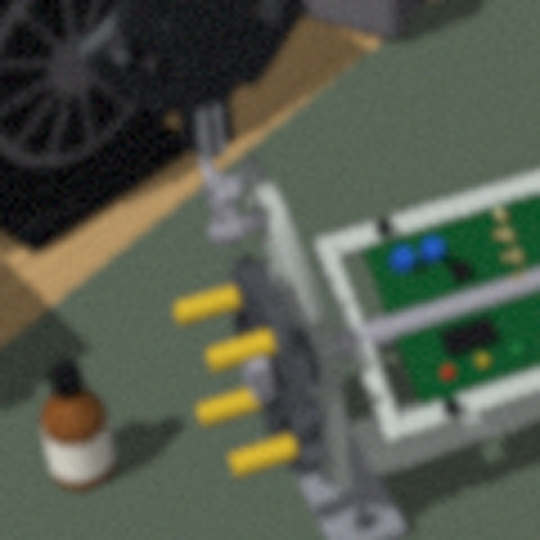

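The nose has lifted to (215,225) and the ball is hidden behind the fingertip. I'll rise, check that the pawl stays up, and go round to the peg.

```bash
python3 -m jog '1 -57 0 0 0 0 0; 1 -57 10 -60 0 0 0; 1 -57 28 -132 0 0 0; 1 -57 28 -132 0 0 0;1 -57 28 -132 0 0 0'; python3 go.py -50 28 145
python3 - <<'E'
from h import *
for n,b in(('side',(180,180)),('top',(190,150))):
    p,d=snap(n,n+'4.png')
    cv2.imwrite(f'pics/{n}4z.png',cv2.resize(p[b[1]:b[1]+115,b[0]:b[0]+115,::-1],None,fx=5,fy=5,interpolation=cv2.INTER_CUBIC))
E
```

```text
t: 5.18
ee_pos: [0.5304, 0.2149, 0.2799]
orientation: [0.395, 1.538, -0.401]
force: [0.3, -0.4, 0.3]
gripper_width: -0.0003
t 5.175 tip in holder mm [-50.4  28.3 260.9] w -0.0003 F [ 0.3 -0.4  0.3]
shift [115.9   0.2   0.7] turn [ 0.001 -0.003  0.005]
```

View pics/side4z.png

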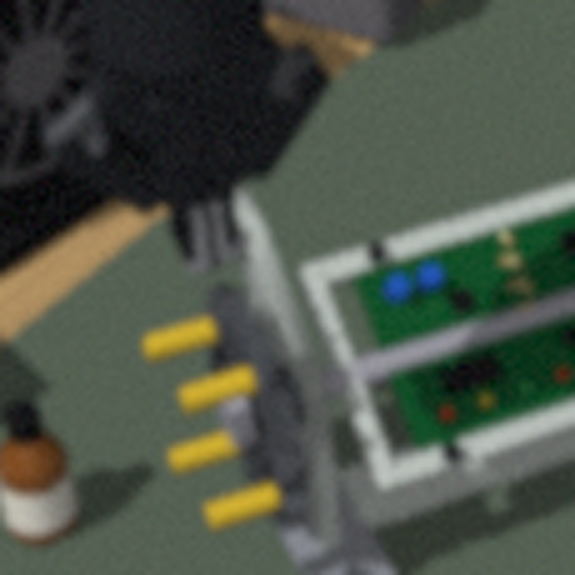

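View pics/top4z.png

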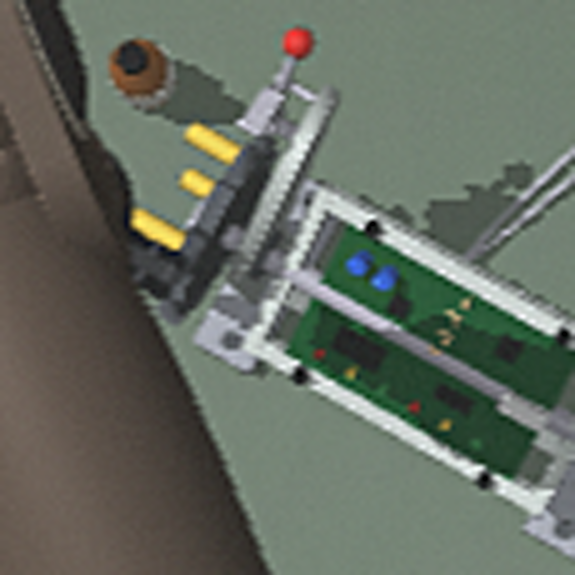

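The top view shows the ball flipped over, at about (250,158), with the pegs unchanged. I'll descend on the near side of the top peg.

```bash
python3 -m jog '1 50 0 1 0 0 0; 1 90 0 1 0 0 0; 1 116 0 1 0 0 0; 1 116 0 1 0 0 0'; python3 go.py -20 28 145; python3 - <<'E'
from fit import *
p=np.load('fit.npy'); print(proj('top',H(p,[.110,0,.197])))
E
```

```text
t: 5.78
ee_pos: [0.5314, 0.2115, 0.1608]
orientation: [0.395, 1.541, -0.407]
force: [0.2, 0.8, 1.0]
gripper_width: 0.0002
t 5.775 tip in holder mm [-47.9  25.8 141.8] w 0.0002 F [0.2 0.8 1. ]
shift [-3.4  2.3 27.9] turn [-0.003 -0.006  0.009]
[248.52334034 157.47081169]
```

```bash
python3 -m jog '1 -2 2 5 0 0 0; 1 -3 2 10 0 0 0; 1 -3 2 15 0 0 0; 1 -3 2 20 0 0 0; 1 -3 2 20 0 0 0'; python3 go.py -15 28 145
cat > wheel.py <<'E'
from fit import *
import sys
tag=sys.argv[1]
p0=np.load('fit.npy'); ob={}
for n in('side','top'):
    p,d=snap(n,f'{n}{tag}.png'); hsv=cv2.cvtColor(p,cv2.COLOR_RGB2HSV)
    b={'side':(195,210,270,300),'top':(205,165,262,225)}[n]
    box=np.zeros(d.shape,bool); box[b[1]:b[3],b[0]:b[2]]=1
    yel=box&(hsv[...,0]>15)&(hsv[...,0]<32)&(hsv[...,1]>130)&(hsv[...,2]>100)
    k,l,s,c=cv2.connectedComponentsWithStats(yel.astype(np.uint8))
    ob[n]=[(c[i].round(1),s[i,4]) for i in range(1,k) if s[i,4]>8]
    print(n,ob[n])
    z=5 if n=='side' else 8
    cv2.imwrite(f'pics/{n}{tag}z.png',cv2.resize(p[b[1]-20:b[1]+95,b[0]-10:b[0]+100,::-1],None,fx=5,fy=5,interpolation=cv2.INTER_CUBIC))
for w in np.arange(-.1,.61,.1):
    q=p0.copy(); q[3]=w; print(round(w,2),*[proj('side',peg(q,k)).round(1) for k in range(4)],'top',*[proj('top',peg(q,k)).round(1) for k in(0,1)])
E
python3 wheel.py 5
```

```text
t: 6.4
ee_pos: [0.5504, 0.2043, 0.1667]
orientation: [0.398, 1.54, -0.404]
force: [-3.5, 2.9, 3.6]
gripper_width: -0.0001
t 6.4 tip in holder mm [-27.8  28.8 147.7] w -0.0001 F [-3.5  2.9  3.6]
shift [ 2.6 -0.8 12.8] turn [-0.003 -0.005  0.005]
side [(array([222. , 273.2]), np.int32(76)), (array([228.2, 278.9]), np.int32(91))]
top [(array([232.8, 177.6]), np.int32(43)), (array([227.4, 189. ]), np.int32(16))]
-0.1 [223.6 257.5] [215.8 247. ] [220.7 269.2] [228.6 280.5] top [220.6 195.6] [232.  178.1]
0.0 [223.  255.8] [215.7 247.7] [221.4 270.8] [228.7 279.9] top [221.3 194.2] [232.5 177.8]
0.1 [222.3 254.2] [215.7 248.5] [222.  272.4] [228.8 279.1] top [222.  192.9] [232.9 177.6]
0.2 [221.6 252.7] [215.7 249.5] [222.6 273.8] [228.8 278.2] top [222.7 191.5] [233.2 177.6]
0.3 [220.9 251.3] [215.8 250.7] [223.3 275.2] [228.7 277.1] top [223.4 190.1] [233.5 177.6]
0.4 [220.3 250.1] [216.  251.9] [223.9 276.4] [228.6 275.8] top [224.2 188.7] [233.6 177.9]
0.5 [219.7 248.9] [216.2 253.3] [224.5 277.6] [228.4 274.4] top [225.  187.3] [233.7 178.2]
0.6 [219.1 248. ] [216.5 254.8] [225.1 278.6] [228.1 272.9] top [225.8 186. ] [233.8 178.7]
```

The finger is in contact at about 5 N. The peg pixels and the geometry agree on roughly 0.15 rad, so I'll push on.

```bash
python3 -m jog '1 1 0 3 0 0 0; 1 2 0 6 0 0 0; 1 2 0 9 0 0 0; 1 2 0 11 0 0 0; 1 2 0 11 0 0 0'; python3 go.py -15 28 145; python3 wheel.py 6|head -2
```

```text
t: 7.12
ee_pos: [0.5602, 0.1983, 0.1632]
orientation: [0.397, 1.54, -0.406]
force: [-1.3, 0.7, 0.7]
gripper_width: 0.0003
t 7.125 tip in holder mm [-16.3  28.4 144.2] w 0.0003 F [-1.3  0.7  0.7]
shift [-0.8 -0.4  1.3] turn [-0.003 -0.005  0.007]
side [(array([211.5, 253. ]), np.int32(34)), (array([226.2, 276.1]), np.int32(119))]
top [(array([233. , 177.6]), np.int32(39))]
```

View pics/side6z.png

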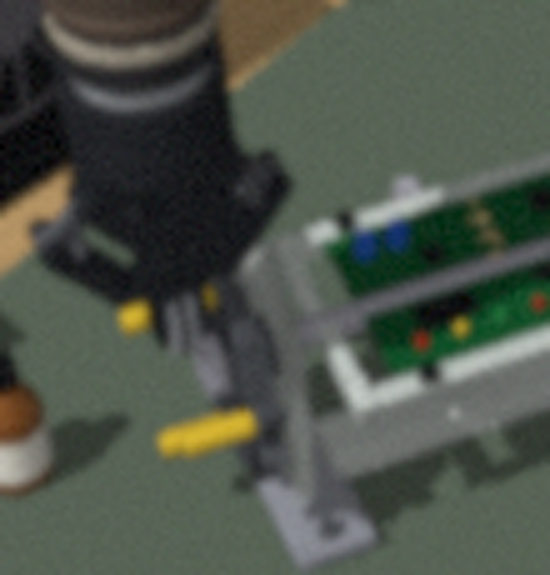

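The board now looks close to level. I'll back off and rise clear to measure the wheel.

```bash
python3 -m jog '1 0 0 -15 0 0 0; 1 -40 0 -20 0 0 0; 1 -100 0 -20 0 0 0; 1 -116 0 -20 0 0 0; 1 -116 0 -20 0 0 0'; python3 wheel.py 7; python3 go.py 148 0 260
```

```text
t: 7.85
ee_pos: [0.5437, 0.2091, 0.2808]
orientation: [0.397, 1.537, -0.404]
force: [0.0, 0.8, -0.4]
gripper_width: -0.0004
side [(array([218.1, 251. ]), np.int32(111)), (array([226.2, 276.2]), np.int32(118))]
top [(array([233. , 177.6]), np.int32(39)), (array([224.3, 189.6]), np.int32(59))]
-0.1 [223.6 257.5] [215.8 247. ] [220.7 269.2] [228.6 280.5] top [220.6 195.6] [232.  178.1]
0.0 [223.  255.8] [215.7 247.7] [221.4 270.8] [228.7 279.9] top [221.3 194.2] [232.5 177.8]
0.1 [222.3 254.2] [215.7 248.5] [222.  272.4] [228.8 279.1] top [222.  192.9] [232.9 177.6]
0.2 [221.6 252.7] [215.7 249.5] [222.6 273.8] [228.8 278.2] top [222.7 191.5] [233.2 177.6]
0.3 [220.9 251.3] [215.8 250.7] [223.3 275.2] [228.7 277.1] top [223.4 190.1] [233.5 177.6]
0.4 [220.3 250.1] [216.  251.9] [223.9 276.4] [228.6 275.8] top [224.2 188.7] [233.6 177.9]
0.5 [219.7 248.9] [216.2 253.3] [224.5 277.6] [228.4 274.4] top [225.  187.3] [233.7 178.2]
0.6 [219.1 248. ] [216.5 254.8] [225.1 278.6] [228.1 272.9] top [225.8 186. ] [233.8 178.7]
t 7.95 tip in holder mm [-36.4  29.  259.2] w 0.0 F [ 0.1 -0.3 -0.8]
shift [ -1.6 -28.5 184.5] turn [-0.003 -0.005  0.008]
```

View pics/side7z.png

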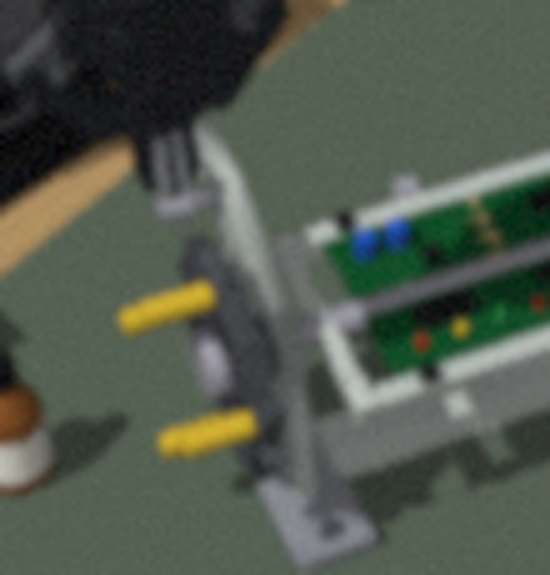

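```bash
cat > tilt.py <<'E'
from fit import *
p=np.load('fit.npy'); yaw=p[2]; hx=np.array([np.cos(yaw),np.sin(yaw)]); hy=np.array([-hx[1],hx[0]])
for n in('side','top'):
    pic,d=optics.read_camera(n)
    P=world(n,np.ones(d.shape,bool),d); r=P[:,:2]-p[:2]; a,b=r@hx,r@hy
    for lo,hi in ((-.235,-.06),(-.15,-.06),(-.235,-.15)):
        m=(abs(a)<.056)&(b>lo)&(b<hi)&(P[:,2]>.06)&(P[:,2]<.16)
        A=np.stack([a[m],b[m],np.ones(m.sum())],1); z=P[m,2]; w=np.ones(len(z))
        for _ in range(40):
            c=np.linalg.lstsq(A*w[:,None],z*w,rcond=None)[0]; w=1/(1+((z-A@c)/.003)**2)
        print(n,m.sum(),'slope x,y',c[:2].round(3),'z',c[2].round(4),'w=',round(.49-np.arctan(c[0]),3), 'inl',(w>.5).mean().round(2))
E
python3 tilt.py
python3 - <<'E'
from fit import *
p=cv2.imread('pics/side7.png')
print('')
cv2.imwrite('pics/z8.png',cv2.resize(p[240:290,205:240],None,fx=14,fy=12,interpolation=cv2.INTER_NEAREST))
E
```

```text
side 2018 slope x,y [0.1   0.005] z 0.1097 w= 0.391 inl 0.74
side 1069 slope x,y [0.103 0.004] z 0.1096 w= 0.387 inl 0.75
side 949 slope x,y [0.095 0.01 ] z 0.1108 w= 0.395 inl 0.73
top 2031 slope x,y [ 0.102 -0.002] z 0.1109 w= 0.388 inl 0.56
top 992 slope x,y [0.096 0.006] z 0.1117 w= 0.394 inl 0.54
top 1039 slope x,y [ 0.106 -0.011] z 0.1091 w= 0.385 inl 0.57
```

View pics/z8.png

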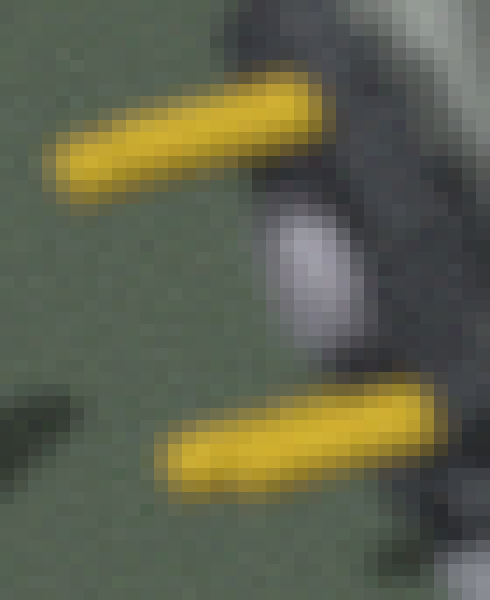

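Board tilt from both cameras gives wheel ≈ 0.39 rad, so it is 3–4 mm short. I'll go back down and push a little further.

```bash
python3 -m jog '1 50 0 -2 0 0 0; 1 95 0 -2 0 0 0; 1 115 0 -2 0 0 0; 1 115 0 -2 0 0 0'; python3 go.py -19 28 145
```

```text
t: 8.55
ee_pos: [0.5382, 0.2082, 0.1597]
orientation: [0.393, 1.546, -0.41]
force: [-0.5, 0.5, -0.6]
gripper_width: 0.0003
t 8.55 tip in holder mm [-40.4  26.3 140.7] w 0.0003 F [-0.5  0.5 -0.6]
shift [-4.5  1.7 21.3] turn [-0.003 -0.01   0.014]
```

```bash
python3 -m jog '1 -3 2 10 0 0 0; 1 -4 2 20 0 0 0; 1 -4 2 23 0 0 0; 1 -4 2 26 0 0 0; 1 -4 2 27 0 0 0'; python3 go.py -13 28 145;  python3 -m jog '1 0 0 0 0 0 0'; python3 go.py -13 28 145; python3 tilt.py
```

```text
t: 9.18
ee_pos: [0.5628, 0.197, 0.1638]
orientation: [0.393, 1.547, -0.409]
force: [-2.5, 2.1, 2.5]
gripper_width: 0.0002
t 9.175 tip in holder mm [-13.4  28.4 144.8] w 0.0002 F [-2.5  2.1  2.5]
shift [-0.2 -0.4  0.4] turn [-0.003 -0.01   0.013]
t: 9.3
ee_pos: [0.5628, 0.1969, 0.1637]
orientation: [0.393, 1.546, -0.409]
force: [-0.2, 1.3, -0.1]
gripper_width: -0.0
t 9.3 tip in holder mm [-13.4  28.4 144.7] w -0.0 F [-0.2  1.3 -0.1]
shift [-0.3 -0.4  0.4] turn [-0.003 -0.01   0.013]
side 1927 slope x,y [0.039 0.002] z 0.1092 w= 0.451 inl 0.75
side 1026 slope x,y [ 0.036 -0.004] z 0.1086 w= 0.454 inl 0.75
side 901 slope x,y [0.043 0.007] z 0.1102 w= 0.447 inl 0.76
top 2020 slope x,y [ 0.042 -0.005] z 0.1102 w= 0.448 inl 0.56
top 986 slope x,y [ 0.032 -0.006] z 0.1102 w= 0.458 inl 0.57
top 1034 slope x,y [ 0.052 -0.003] z 0.1107 w= 0.439 inl 0.56
```

```bash
python3 -m jog '1 0 0 1 0 0 0; 1 0 0 1 0 0 0'; python3 -m jog '1 0 0 -15 0 0 0; 1 -40 0 -20 0 0 0; 1 -100 0 -20 0 0 0; 1 -116 0 -20 0 0 0; 1 -116 0 -20 0 0 0'; python3 tilt.py;python3 go.py 148 0 260
```

```text
t: 9.65
ee_pos: [0.5635, 0.1965, 0.1637]
orientation: [0.393, 1.547, -0.409]
force: [-3.0, 1.1, 2.7]
gripper_width: 0.0
t: 10.28
ee_pos: [0.548, 0.2075, 0.2814]
orientation: [0.394, 1.544, -0.408]
force: [0.0, 0.3, 0.1]
gripper_width: -0.0002
side 1898 slope x,y [0.024 0.003] z 0.1094 w= 0.466 inl 0.76
side 1017 slope x,y [0.023 0.001] z 0.1092 w= 0.467 inl 0.76
side 881 slope x,y [0.025 0.006] z 0.1101 w= 0.465 inl 0.76
top 2020 slope x,y [ 0.024 -0.003] z 0.1106 w= 0.466 inl 0.59
top 984 slope x,y [ 0.02  -0.005] z 0.1104 w= 0.47 inl 0.59
top 1036 slope x,y [ 0.027 -0.004] z 0.1103 w= 0.463 inl 0.59
t 10.375 tip in holder mm [-31.8  29.7 259.8] w 0.0002 F [ 0.5  0.4 -0.8]
shift [ -1.7 -29.2 179.9] turn [-0.003 -0.011  0.014]
```

Both cameras now read 0.466 rad. Next I go over the ball to its far side.

```bash
python3 -m jog '1 -2 0 60 0 0 0; 1 -2 -29 120 0 0 0; 1 -2 -29 180 0 0 0; 1 -2 -29 180 0 0 0; 1 -2 -29 180 0 0 0'; python3 go.py 148 0 192
```

```text
t: 11.0
ee_pos: [0.6897, 0.0937, 0.2771]
orientation: [0.392, 1.551, -0.411]
force: [-0.3, -0.2, 0.7]
gripper_width: 0.0001
t 11.0 tip in holder mm [ 1.477e+02 -1.000e-01  2.581e+02] w 0.0001 F [-0.3 -0.2  0.7]
shift [66.1  1.1  1.2] turn [-0.003 -0.014  0.016]
```

```bash
python3 -m jog '1 40 1 1 0 0 0; 1 65 1 1 0 0 0; 1 65 1 1 0 0 0'; python3 go.py 95 0 192; python3 -m jog '1 0 0 -12 0 0 0; 1 0 0 -22 0 0 0; 1 0 0 -32 0 0 0; 1 0 0 -42 0 0 0; 1 0 0 -48 0 0 0'; python3 go.py 90 0 196
```

```text
t: 11.38
ee_pos: [0.6874, 0.0946, 0.2106]
orientation: [0.39, 1.555, -0.412]
force: [-0.4, 0.3, -0.3]
gripper_width: 0.0002
t 11.375 tip in holder mm [145.2  -0.4 191.6] w 0.0002 F [-0.4  0.3 -0.3]
shift [  0.4   0.3 -50.2] turn [-0.002 -0.017  0.019]
t: 12.0
ee_pos: [0.6445, 0.1187, 0.2116]
orientation: [0.389, 1.555, -0.411]
force: [0.1, 0.4, 0.2]
gripper_width: 0.0
t 12.0 tip in holder mm [ 96.1  -0.2 192.6] w 0.0 F [0.1 0.4 0.2]
shift [-3.3  0.1 -6.1] turn [-0.001 -0.017  0.019]
```

```bash
python3 -m jog '1 -2 0 -4 0 0 0; 1 -3 0 -8 0 0 0; 1 -3 0 -12 0 0 0; 1 -3 0 -14 0 0 0; 1 -3 0 -14 0 0 0'; python3 go.py 90 0 196;  python3 -m jog '1 -10 0 20 0 0 0; 1 -50 0 40 0 0 0; 1 -80 0 40 0 0 0; 1 -80 0 60 0 0 0; 1 -80 0 60 0 0 0'; python3 go.py 90 0 196; python3 tilt.py; python3 wheel.py 9 | head -2
```

```text
t: 12.62
ee_pos: [0.6323, 0.1256, 0.2147]
orientation: [0.389, 1.555, -0.411]
force: [0.4, 0.1, -0.2]
gripper_width: -0.0003
t 12.625 tip in holder mm [ 82.   -0.2 195.7] w -0.0003 F [ 0.4  0.1 -0.2]
shift [-0.4  0.2  8. ] turn [-0.001 -0.018  0.019]
t: 13.25
ee_pos: [0.6875, 0.0963, 0.293]
orientation: [0.39, 1.555, -0.412]
force: [0.2, -0.1, 0.3]
gripper_width: -0.0002
t 13.25 tip in holder mm [144.5   1.2 274. ] w -0.0002 F [ 0.2 -0.1  0.3]
shift [ 78.9   0.2 -53.1] turn [-0.002 -0.018  0.019]
side 1888 slope x,y [ 0.024 -0.   ] z 0.109 w= 0.466 inl 0.77
side 1002 slope x,y [ 0.024 -0.001] z 0.1089 w= 0.466 inl 0.77
side 886 slope x,y [0.025 0.003] z 0.1096 w= 0.465 inl 0.78
top 621 slope x,y [0.01  0.004] z 0.1125 w= 0.48 inl 0.59
top 8 slope x,y [0.373 1.485] z 0.3134 w= 0.133 inl 0.75
top 613 slope x,y [0.01  0.005] z 0.1126 w= 0.48 inl 0.59
side [(array([218. , 250.9]), np.int32(133)), (array([226.3, 276. ]), np.int32(120))]
top [(array([222.3, 186.5]), np.int32(22)), (array([224.1, 193.4]), np.int32(14)), (array([217.8, 204.5]), np.int32(44))]
```

View pics/side9z.png

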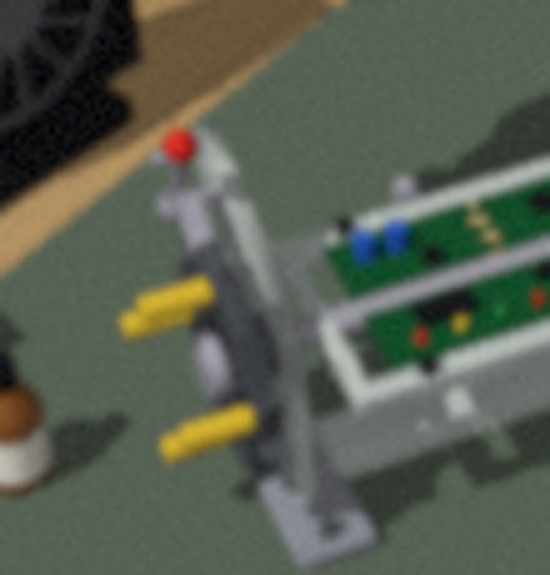

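View pics/top9z.png

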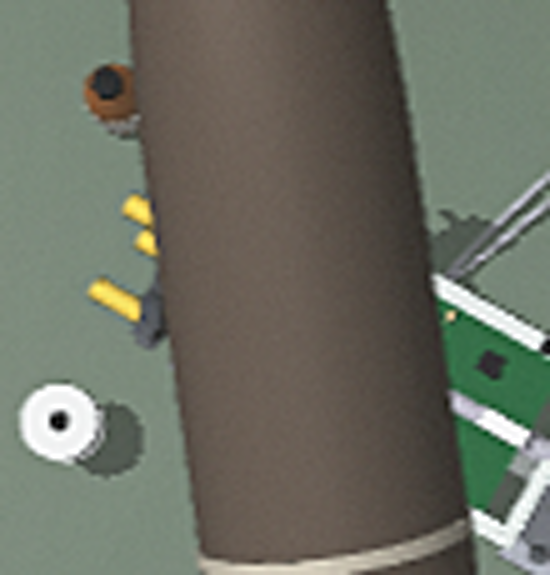

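```bash
python3 - <<'E'
from fit import *
q=np.load('fit.npy')
for i in('0','9'):
    p=cv2.cvtColor(cv2.imread(f'pics/side{i}.png'),cv2.COLOR_BGR2HSV); m=((p[...,0]<8)|(p[...,0]>172))&(p[...,1]>150)&(p[...,2]>80); m[:205]=0;m[235:]=0;m[:,:205]=0;m[:,245:]=0
    v,u=np.nonzero(m);print(i,u.mean(),v.mean(),len(u))
for a in(0,.03,.1,.2): q[4]=a; print(a,proj('side',ball(q)))
E
python3 -m jog '1 0 0 0 0 0 0; 1 0 0 0 0 0 0; 1 0 0 0 0 0 0; 1 0 0 0 0 0 0'; python3 -c "
from h import *
order.job_done()"
```

```text
0 220.46428571428572 218.35714285714286 28
9 220.41379310344828 218.44827586206895 29
0 [221.0598495  218.62276479]
0.03 [220.80478052 218.02809019]
0.1 [220.20915123 216.68841126]
0.2 [219.36250211 214.90231468]
t: 13.95
ee_pos: [0.686, 0.0972, 0.2933]
orientation: [0.389, 1.556, -0.411]
force: [-0.1, 0.5, 0.5]
gripper_width: -0.0002
the job is handed in; nothing more can be done
```

The job is handed in at about 14 s: the pawl is down in the next notch and the board is about level. I flipped the pawl up by its red ball with the shut fingertips. I then pushed the top peg back and flipped the pawl down again. The first push fell short at about 0.39 rad, so I made a second push.

**Wheel:** at the last check the board's tilt put it at 0.466 rad in the side view. The top view read 0.48, but the arm hid most of the board, so I trust it less. Both are inside the 0.41 to 0.57 band.

**Pawl:** the red ball came back to its starting pixel in the side view (220.4, 218.4). That means about 0.03 rad or less, so the pawl is seated. I checked this in the side view only, because the arm hid the ball from the top camera.

**Contact:** the gripper was about 80 mm clear of the holder with the force near zero when I handed in. The highest push I read was about 6 N. The bottle, spool, tweezers, screwdriver and bins were never approached, but I did not measure their positions again at the end.

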